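Third hand at the shop counter: pin and press a display-rack crossbar

TASK

A display rack is being put together on the shop counter. Push the red-headed pin all the way into the hole in the top of the blue crossbar and let go of it, then bring the crossbar, flat on the board, square and central against the sprung metal stop and press until the stop's black pointer lies in the green band, never well into the red. Finish while still holding it pressed like that, so that the shopkeeper can drive the screw through the stop; leave everything else where it is.

Things in the scene. Friction and masses are not known exactly. Their poses are not given: they have to be found in the camera images.
- jig: Plywood assembly board, fixed, 200 (x) by 340 (y) by 12 mm thick. Origin at the centre of its underside; top at z 12 mm. +y points along it to the sprung stop and the fixed grey spring housing behind (100 wide, y 134 to 168, top at z 62 mm). On the +x edge beside the stop a flat painted scale: white, green for 12 to 24 mm of stop travel, then red.
- stop: Sprung aluminium plate, 90 (x) by 12 (y) by 50 mm high, axes as the jig's. Origin on its front face (bar goes against it), mid-width, at board-top height; unpressed at jig (0, 75, 12) mm. Slides only along jig +y, 0 to 40 mm, against a 500 N/m spring (no preload, 0.3 N friction): green is jig y 87 to 99 mm, 6 to 12 N. Springs back. Its black pointer, level with the face, shows travel.
- stop_hole (a point): Black dot in the middle of the stop's front face, 18 mm above the board: the screw hole. Axes as the stop's; moves with it.
- bar: Blue crossbar, loose, a block 40 (x) by 160 (y) by 36 mm high, about 0.2 to 0.4 kg, lying flat on the jig's board with 25 to 55 mm between its end and the stop and somewhat askew. Origin at the centre of its underside; +y runs along it towards the end that goes against the stop.
- bar_hole (a point): Centre of the mouth of the hole in the bar's top face, at bar (0, 50, 36) mm: a round upright blind hole, 10 mm wide with a 2 mm chamfer, 30 mm deep. Axes as the bar's.
- bar_end (a point): Centre of the bar's end face that goes against the stop, at bar (0, 80, 18) mm. Axes as the bar's.
- pin_red: Loose pin with a red head, 30 g, standing upright in one of the three holes of the rack. Origin at the tip (lower end) of the shank, z up along the pin. Steel shank 8 mm thick and 26 mm long with a tapered tip, then a round head 18 mm thick and 28 mm high (z 26 to 54 mm), whose underside rests on the rack, and on the bar when fully in.
- pin_black: Pin of the same size and origin with a black head, in another hole of the rack; leave it there.
- pin_yellow: Pin of the same size and origin with a yellow head, in another hole of the rack; leave it there.
- rack: Wooden pin rack, 150 (x) by 44 (y) by 34 mm high, fixed to the counter. Origin at the centre of its underside. Three holes of 11 mm in its top at x = -50, 0 and 50 mm, y = 0.
- tape_roll: Bystander: paper roll lying flat, 100 mm across, 25 mm high. Origin under its centre.
- tin: Bystander: blue round tin, 100 mm across, 60 mm high. Origin under its centre.
- sweet_jar: Bystander: amber jar with red cap, 90 mm across, 100 mm high. Origin under its centre.
- carton: Bystander: yellow carton 70 by 120 by 80 mm high. Origin under its centre.
- screwdriver: Bystander: orange-handled screwdriver lying on the counter beyond the jig. Origin near its middle.

How it is judged:
By the outcome, as a careful person would: the job done as asked, in the order asked, and still so for the second after the job is handed in, while the arm keeps its last pose, push and grip.
It also fails if it takes over 58 s, if anything falls off the work surface, if the arm or the gripper's body presses on something with over 40 N, if the wrist force passes 120 N, or if a joint passes its speed limit or range.

ROBOT

A 6-joint arm with a two-finger parallel gripper is mounted at the origin on the work surface. World frame = base frame: x ahead of the robot, y to its left, z up, the work surface at z = 0. Lengths are in m, angles in rad, forces in N, time in s.
With the tool pointing down it reaches from about 0.275 to 0.75 m from the base axis. Payload 10.2 kg.
Tool frame: the origin (TCP) lies at the very end of the fingers, on their centre line; the grasp point (between the pads) lies 19 mm behind it; z points along the fingers, x is the direction in which the jaws open and shut, and the axes are right-handed (so a half turn about z gives the same grasp; the last joint's range is limited). The gripper opens to 88 mm and grips with 3 to 60 N. Pads are 18 mm wide; open, the fingers measure 123 mm over their backs; the gripper's body (75 mm by 187 mm) begins 45 mm behind the grasp point.
Start: joints at [0.994, 0.313, 1.498, -0, 1.331, -0.223], TCP at [0.182, 0.492, 0.239] pointing down, gripper open.
Joint ranges: [-2.94, 2.94], [-0.97, 2.17], [0.19, 2.56], [-1.23, 4.37], [0.02, 3.11], [-2.88, 2.88]. Speed limits (rad/s): [2.39, 2.39, 3.01, 3.14, 3.14, 3.14].

INTERFACE

Orientations are given as a unit quaternion [x, y, z, w].
In Python, from bench import sensors, get_image, robot, look_for gives the robot as it stands.
- The arm moves only by the tool move_arm, never from a script. Its argument "motion" is a list of rows, each a list of 3 entries, a list of its own where there are three numbers: the finger opening in m, from 0 to 0.0881, then the shift along the world's x, y, z in m, then the turn, a rotation vector about the world's x, y, z in rad. A call has 1 to 20 rows; each row shifts and turns the commanded pose from where the row before left it; what a row does not reach is not made up. A row lasts 1/10 s, in which the tool goes at most 50 mm and 8.59 degrees, less where a joint would pass 70% of its speed; a pose out of reach is approached as far as the arm can. A call with a gripper value outside its range is refused whole. The fingers move at their own pace and stop on an object; "squeeze" is the grip in N (left out, the last holds). Time passes only in rows, so rows that do not move let the fingers close. It gives the time, the measured TCP pose, the force and the opening at its end, in the units of the state.
- sensors.read_state(): the state, without advancing time (a new reading comes with each control period).
- get_image(name): name is "scene" or "top" or "wrist"; returns a dict with "frame" (480x640x3 uint8, blue, green, red), "vertical_fov" (degrees; the focal length in pixels is half the picture's height over the tangent of half this angle, whatever the lens; pixels are square), "cx", "cy" (the principal point, pixels), "k1" (the pictures are not rectified: a ray, as slopes to the right and down, at radius r is drawn at 1 + k1 r^2 times it, then the intrinsics apply), "xyz" and "rotation" of the camera in the world. Camera axes: x right, y down, z forward; pixel columns grow to the right and rows downward; lengths in m; the calibration is good to about 2 mm. A picture is of the moment at which its call begins. There is no depth.
- robot.job_done(): hands the job in, once; it reports no verdict.
Trained networks look in the newest picture that a camera, given by its name, has taken for a name from the list of things; names that differ only in an ending like _2 or _b are one class to them, and where a whole thing is asked for, a point or a joint stands for the part that bears it (a point fixed in the world has none). Each returns a list of dicts, best first, with "conf" (0 to 1); they miss things now and then, are a little off and sometimes report something else, mostly with a low value. They report only what shows in the picture. A call takes as long as a camera call.
- look_for(target, camera): "centre" ([x, y, z] in m, in the coordinates of the camera as it stood for that picture, good to about 4 mm: the middle of the surface that is visible of it).
The state is a dict: "time_s": time; "joint_positions": joint angles; "joint_vel": joint speeds; "joint_torque": joint torques, N m; "position": TCP position; "eef_rot": TCP orientation; "force": force on the tool from outside, world axes, zero at the start; "wrist_torque": the same for the moment, N m; "finger_gap": finger opening in m.
Only numpy, scipy, OpenCV 4.12 (cv2) and the standard library are available. Lean on these libraries where they do the work, as an engineer would, in place of code of your own. Each camera call takes 0.05 s, during which the arm holds its last target.

## Working session

There is one attempt and no reset: what is moved stays moved. The work goes in short steps, Python scripts to look and compute and a tool call to move; the robot and the scene stay as the last step left them, time stands still between calls to the robot, and variables do not carry over. Pictures are saved under pics/ and viewed, and the job is handed in when it is done.

Besides the shell and the picture viewer there is one more tool, called after "Call:" as name(argument=value, ...), one argument or row to a line, values as JSON. move_arm: Moves the arm, as the interface text tells. Its arguments: {"type":"object","properties":{"motion":{"type":"array"},"squeeze":{"type":"number"}},"required":["motion"]}

```bash
mkdir -p pics; ls
cat > h.py <<'E'
import numpy as np, cv2
from bench import sensors, get_image, robot, look_for
from scipy.spatial.transform import Rotation as R
def Rm(r):
    r=np.array(r,float)
    return r if r.shape==(3,3) else R.from_quat(r).as_matrix()
def cam(im):
    f=240/np.tan(np.radians(im["vertical_fov"])/2)
    return f,im["cx"],im["cy"],im["k1"],np.array(im["xyz"]),Rm(im["rotation"])
def proj(im,P):
    f,cx,cy,k,t,Rr=cam(im); p=(np.atleast_2d(P)-t)@Rr
    s=p[:,:2]/p[:,2:]; r2=(s**2).sum(1,keepdims=True)
    return s*(1+k*r2)*f+[cx,cy]
def ray(im,u,v):
    f,cx,cy,k,t,Rr=cam(im); d=np.array([(u-cx)/f,(v-cy)/f]); s=d.copy()
    for _ in range(30): s=d/(1+k*(s@s))
    return t,Rr@np.array([s[0],s[1],1])
def atz(im,u,v,z):
    t,d=ray(im,u,v); return t+d*(z-t[2])/d[2]
E
python3 - <<'E'
from h import *
for n in ["scene","top","wrist"]:
    im=get_image(n); cv2.imwrite(f"pics/{n}0.png",im["frame"])
    f,cx,cy,k,t,Rr=cam(im); print(n,f,cx,cy,k,t,Rr.round(3).tolist())
    for o in ["jig","stop","stop_hole","bar","bar_hole","bar_end","pin_red","pin_black","rack"]:
        print(o,[(round(d["conf"],2),(Rr@np.array(d["centre"])+t).round(3).tolist()) for d in look_for(o,n)[:2]])
print(sensors.read_state())
E
```

```text
pics
scene 513.5584542399628 319.50551332913454 230.06863800591407 -0.045889425958213555 [ 1.34502586 -0.42138224  0.64985944] [[0.544, 0.443, -0.713], [0.839, -0.281, 0.466], [0.006, -0.851, -0.524]]
jig [(0.79, [0.569, 0.044, 0.008]), (0.54, [0.553, -0.29, 0.031])]
stop [(0.89, [0.543, 0.113, 0.039])]
stop_hole [(0.56, [0.542, 0.117, 0.038])]
bar [(0.82, [0.597, -0.021, 0.042])]
bar_hole [(0.58, [0.604, -0.02, 0.042])]
bar_end [(0.56, [0.606, -0.026, 0.045])]
pin_red [(0.6, [0.517, -0.286, 0.054]), (0.48, [0.795, 0.004, 0.021])]
pin_black [(0.48, [0.461, -0.283, 0.053])]
rack [(0.61, [0.551, -0.291, 0.031])]
top 534.8166119055345 319.89147062354755 231.30293057490033 0.05475476698975236 [0.33453356 0.07942055 1.25045158] [[0.02, -0.981, 0.195], [-1.0, -0.02, 0.001], [0.002, -0.195, -0.981]]
jig []
stop [(0.9, [0.529, 0.122, 0.036])]
stop_hole [(0.58, [0.529, 0.124, 0.031]), (0.55, [0.587, -0.008, 0.044])]
bar [(0.74, [0.583, -0.01, 0.052])]
bar_hole [(0.68, [0.584, -0.012, 0.046])]
bar_end [(0.85, [0.584, -0.012, 0.043]), (0.57, [0.779, 0.01, 0.017])]
pin_red [(0.61, [0.505, -0.281
[... 499 characters left out ...]
: 1.5, 'joint_positions': array([ 9.93593268e-01,  3.12866359e-01,  1.49774042e+00, -2.17177861e-06,
        1.33095590e+00, -2.23398169e-01]), 'joint_vel': array([5.79640272e-04, 6.45896138e-04, 6.10604080e-05, 1.74984061e-03,
       2.92067947e-05, 1.54897796e-04]), 'joint_torque': array([-9.91200213e-04, -4.02126718e+01, -2.52402842e+01,  6.92880247e-02,
        3.21508048e-02,  3.47016487e-05]), 'position': array([0.18190765, 0.49247828, 0.23872216]), 'eef_rot': array([ 8.20508697e-01,  5.71634042e-01,  1.42844072e-05, -4.65181079e-06]), 'force': array([ 0.149903 , -0.2380952, -0.4395767]), 'wrist_torque': array([-0.0211445 ,  0.01386455, -0.029618  ]), 'finger_gap': 0.08808846211027127}
```

View pics/top0.png

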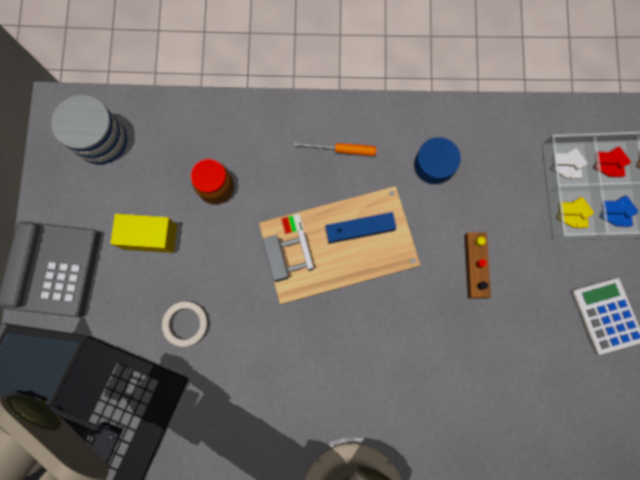

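View pics/scene0.png

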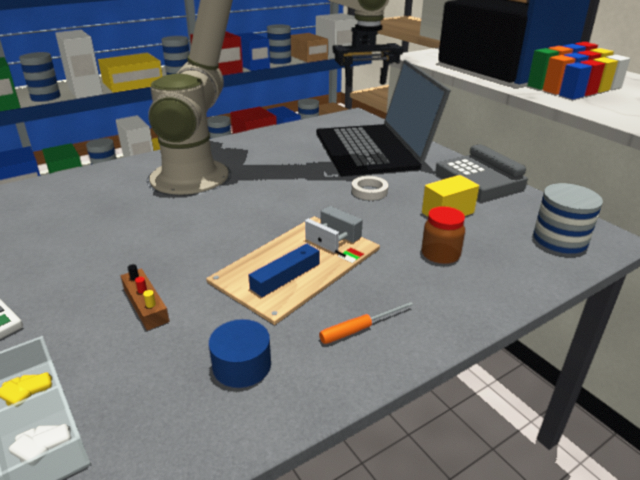

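Run:
```python
import cv2
a=cv2.imread("pics/top0.png")
cv2.imwrite("pics/t1.png",cv2.resize(a[180:310,250:430],None,fx=4.4,fy=4.4,interpolation=cv2.INTER_CUBIC))
cv2.imwrite("pics/t2.png",cv2.resize(a[225:305,450:510],None,fx=7,fy=7,interpolation=cv2.INTER_CUBIC))
```

```text
(no output)
```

View pics/t1.png

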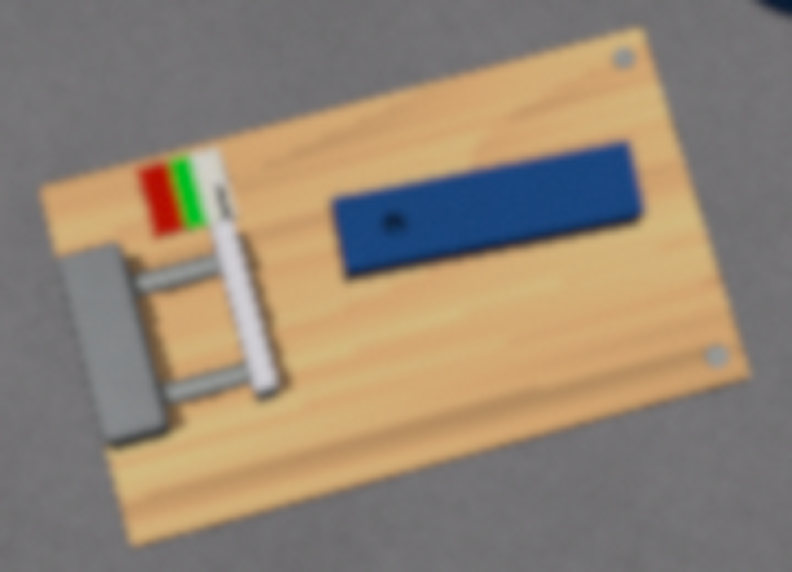

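View pics/t2.png

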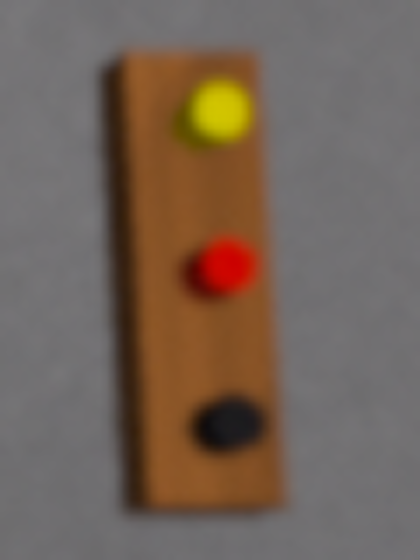

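```bash
cat > m.py <<'E'
from h import *
def c(pts,sc,ox,oy): return [((x+.5)/sc-.5+ox,(y+.5)/sc-.5+oy) for x,y in pts]
class F(dict): pass
E
python3 - <<'E'
from m import *
from scipy.optimize import least_squares
im=get_image("top")
def fit(px,loc,x0):
    loc=np.array(loc,float); px=np.array(px)
    def W(p): 
        q=loc.copy(); q[:,:2]=loc[:,:2]@R.from_euler('z',p[2]).as_matrix()[:2,:2].T+p[:2]; return q
    r=least_squares(lambda p:(proj(im,W(p))-px).ravel(),x0); print(r.x.round(4),np.degrees(r.x[2]).round(2),"res px",np.abs(r.fun).max().round(2)); return r.x
cj=c([(40,187),(643,27),(750,377),(132,547)],4.4,250,180)
j=fit(cj,[(.1,.17,.012),(.1,-.17,.012),(-.1,-.17,.012),(-.1,.17,.012)],[.55,0,0])
cb=c([(331,198),(629,142),(641,212),(346,268)],4.4,250,180)
b=fit(cb,[(.02,.08,.048),(.02,-.08,.048),(-.02,-.08,.048),(-.02,.08,.048)],[.58,0,0])
print("hole",atz(im,*c([(395,223)],4.4,250,180)[0],.048)[:2])
cr=c([(120,55),(257,55),(283,503),(148,503)],7,450,225)
for u,v in cr: print("rack",atz(im,u,v,.034)[:2].round(4))
for n,p in dict(y=(221,110),r=(227,266),k=(234,422)).items(): print(n,atz(im,*c([p],7,450,225)[0],.062)[:2].round(4))
def loc(j,p):
    return R.from_euler('z',-j[2]).as_matrix()[:2,:2]@(p-j[:2])
print("bar in jig",loc(j,b[:2]),np.degrees(b[2]-j[2]))
for p in [(222,235),(258,397)]: print("stop front top?",loc(j,atz(im,*c([p],4.4,250,180)[0],.062)[:2]))
sc=get_image("scene")
print(proj(sc,[[.5,-.28,.062]]))
s=cv2.imread("pics/scene0.png")
cv2.imwrite("pics/s1.png",cv2.resize(s[255:335,110:180],None,fx=7,fy=7,interpolation=cv2.INTER_CUBIC))
cv2.imwrite("pics/s2.png",cv2.resize(s[200:325,200:385],None,fx=4.3,fy=4.3,interpolation=cv2.INTER_CUBIC))
E
```

```text
[0.552  0.0363 0.2866] 16.42 res px 0.71
[ 0.5871 -0.0112  0.2097] 12.02 res px 0.96
hole [0.57640013 0.03661246]
rack [ 0.5802 -0.2579]
rack [ 0.5811 -0.3027]
rack [ 0.4343 -0.3047]
rack [ 0.4332 -0.2617]
y [ 0.5572 -0.2817]
r [ 0.5067 -0.2816]
k [ 0.4571 -0.2817]
bar in jig [ 0.02023131 -0.05550556] -4.401636771817748
stop front top? [0.03830219 0.08227699]
stop front top? [-0.04745892  0.0861205 ]
[[139.17515742 275.37189084]]
```

View pics/s1.png

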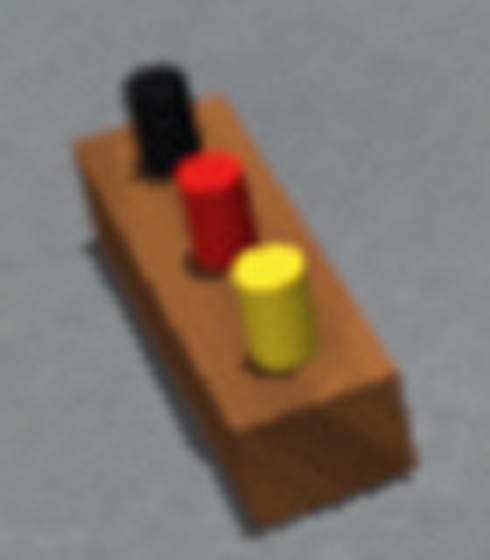

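View pics/s2.png

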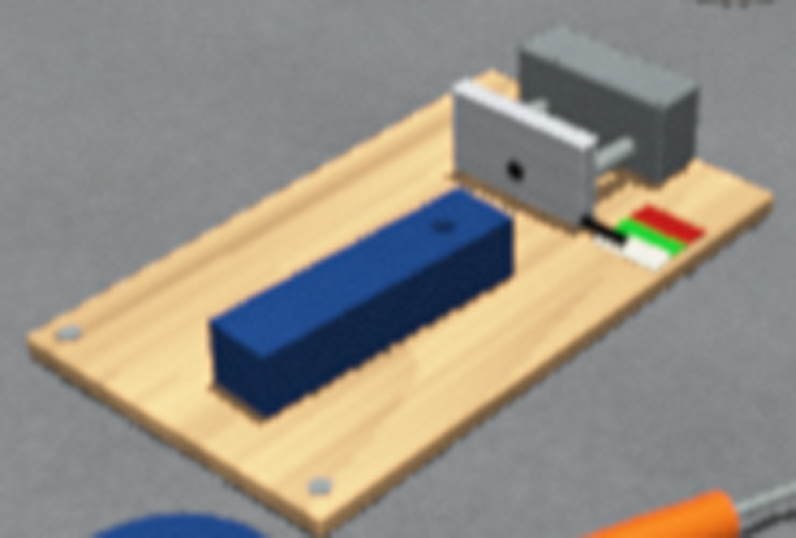

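Run:
```python
from m import *
im=get_image("scene")
print("red",atz(im,*c([(211,172)],7,110,255)[0],.062), "hole",atz(im,*c([(443,227)],4.3,200,200)[0],.048))
for p in [(460,188),(513,217),(262,357),(210,320)]: print(atz(im,*c([p],4.3,200,200)[0],.048)[:2].round(4))
```

```text
red [ 0.51244296 -0.28261951  0.062     ] hole [0.58289887 0.03551477 0.048     ]
[0.5579 0.0607]
[0.5938 0.0689]
[ 0.6278 -0.0863]
[ 0.5905 -0.0936]
```

Call:
move_arm(
  motion=[
    [0.088,[0.01,-0.05,0.0],[0,0,0.09]],
    [0.088,[0.02,-0.045,0.0],[0,0,0.09]],
    [0.088,[0.025,-0.045,0.0],[0,0,0.09]],
    [0.088,[0.025,-0.045,0.0],[0,0,0.08]],
    [0.088,[0.025,-0.045,0.0],[0,0,0]],
    [0.088,[0.025,-0.045,0],[0,0,0]],
    [0.088,[0.025,-0.045,0],[0,0,0]],
    [0.088,[0.025,-0.045,0],[0,0,0]],
    [0.088,[0.025,-0.045,0],[0,0,0]],
    [0.088,[0.025,-0.045,0],[0,0,0]],
    [0.088,[0.025,-0.045,0],[0,0,0]],
    [0.088,[0.025,-0.045,0],[0,0,0]],
    [0.088,[0.02,-0.045,0],[0,0,0]],
    [0.088,[0.015,-0.045,0],[0,0,0]],
    [0.088,[0.01,-0.045,0],[0,0,0]],
    [0.088,[0,-0.045,0],[0,0,0]],
    [0.088,[0,-0.045,0],[0,0,0]],
    [0.088,[0,0,0],[0,0,0]],
  ],
)

```text
time_s: 3.45
position: [0.4988, -0.2681, 0.2379]
eef_rot: [0.71, 0.704, -0.0, -0.0]
force: [0.5, 0.2, -0.3]
finger_gap: 0.088
```

Run:
```python
from m import *
im=get_image("wrist"); cv2.imwrite("pics/w1.png",im["frame"])
t,Rr=cam(im)[4:]; print(t)
for q in [(.507,-.282,.062),(.512,-.282,.062)]: print(proj(im,q))
for d in look_for("pin_red","wrist"): print(d["conf"],Rr@np.array(d["centre"])+t)
```

```text
[ 0.4229427  -0.26764797  0.38432552]
[[308.13744851 222.03841807]]
[[308.2504467  227.30601258]]
0.55 [ 0.50307656 -0.28228735  0.06583415]
```

View pics/w1.png

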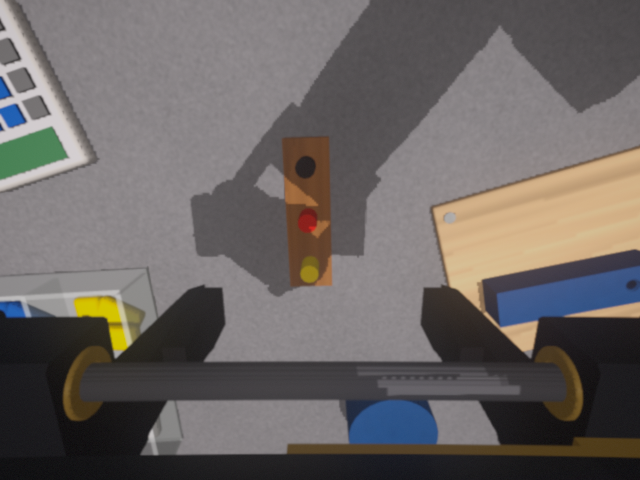

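Run:
```python
from m import *
a=cv2.imread("pics/w1.png")
cv2.imwrite("pics/w1c.png",cv2.resize(a[195:245,280:340],None,fx=11,fy=11,interpolation=cv2.INTER_CUBIC))
```

```text
(no output)
```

View pics/w1c.png

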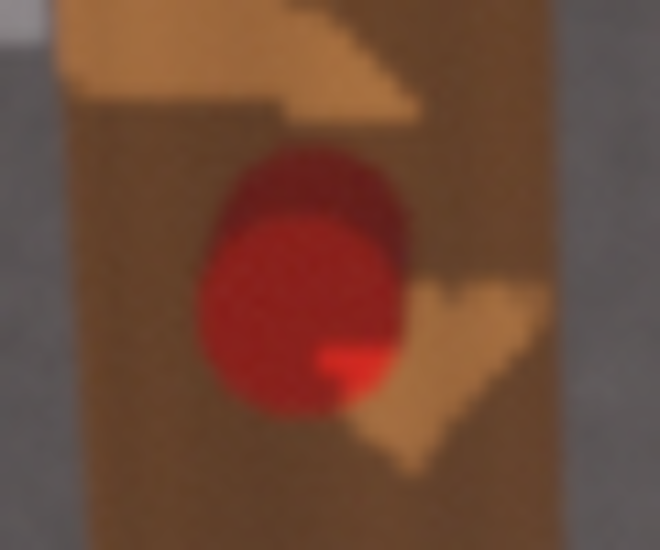

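Call:
move_arm(
  motion=[
    [0.05,[0.005,-0.008,-0.04],[0,0,0]],
    [0.05,[0.004,-0.007,-0.04],[0,0,0]],
    [0.05,[0,0,-0.045],[0,0,0]],
    [0.05,[0,0,-0.04],[0,0,0]],
    [0.05,[0,0,-0.02],[0,0,0]],
    [0.05,[0,0,-0.014],[0,0,0]],
    [0.05,[0,0,0],[0,0,0]],
    [0.0,[0,0,0],[0,0,0]],
    [0.0,[0,0,0],[0,0,0]],
    [0.0,[0,0,0],[0,0,0]],
    [0.0,[0,0,0],[0,0,0]],
  ],
  squeeze=25,
)

```text
time_s: 4.65
position: [0.509, -0.2793, 0.0407]
eef_rot: [0.708, 0.706, -0.0, 0.001]
force: [-1.4, -9.9, 8.3]
finger_gap: 0.0199
```

Call:
move_arm(
  motion=[
    [0.0,[0,0,0],[0,0,0]],
    [0.0,[0,0,0],[0,0,0]],
  ],
)

```text
time_s: 4.85
position: [0.5091, -0.2803, 0.041]
eef_rot: [0.708, 0.706, -0.001, 0.002]
force: [-0.9, -6.3, 4.1]
finger_gap: 0.0171
```

Run:
```python
from m import *
for n in ["wrist","scene"]:
    im=get_image(n); cv2.imwrite(f"pics/{n}2.png",im["frame"])
a=im["frame"]; cv2.imwrite("pics/s2c.png",cv2.resize(a[225:345,90:210],None,fx=5,fy=5,interpolation=cv2.INTER_CUBIC))
s=sensors.read_state(); print({k:np.round(v,4) for k,v in s.items()})
```

```text
{'time_s': np.float64(4.95), 'joint_positions': array([-7.0430e-01,  6.5210e-01,  1.5339e+00, -1.6000e-03,  9.5130e-01,
       -2.2701e+00]), 'joint_vel': array([ 0.0005, -0.0002, -0.    ,  0.0003, -0.0003,  0.0006]), 'joint_torque': array([ 3.17110e+00, -4.72035e+01, -1.74871e+01,  9.68400e-01,
        8.63600e-01,  9.10000e-03]), 'position': array([ 0.5091, -0.2804,  0.041 ]), 'eef_rot': array([ 7.085e-01,  7.057e-01, -5.000e-04,  2.200e-03]), 'force': array([-0.9291, -5.7507,  3.6285]), 'wrist_torque': array([-1.0449,  0.1133,  0.0116]), 'finger_gap': np.float64(0.0167)}
```

View pics/wrist2.png

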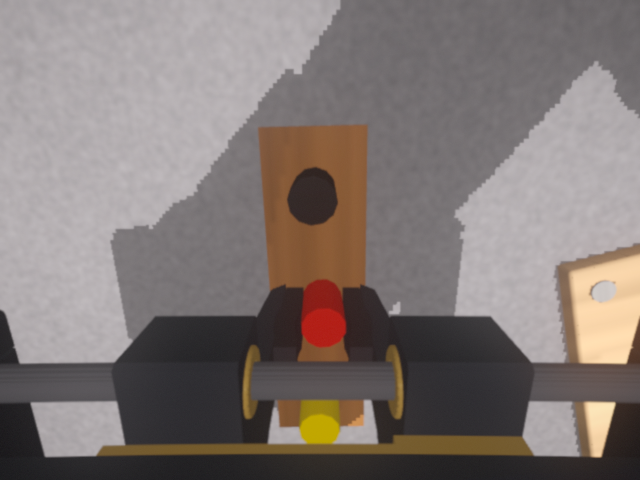

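View pics/s2c.png

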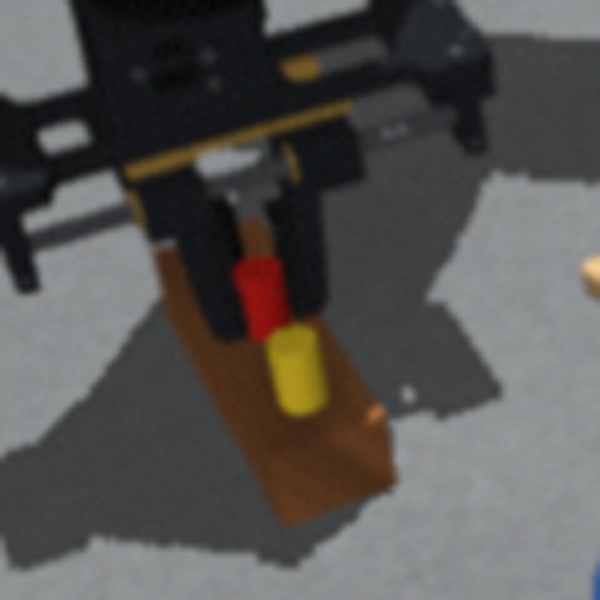

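Call:
move_arm(
  motion=[
    [0.0,[0,-0.002,0],[0,0,0]],
    [0.0,[0,0,0],[0,0,0]],
    [0.0,[0,0,0],[0,0,0]],
  ],
)

```text
time_s: 5.25
position: [0.5091, -0.2809, 0.0409]
eef_rot: [0.708, 0.706, 0.0, 0.001]
force: [0.2, 1.8, 7.9]
finger_gap: 0.017
```

Call:
move_arm(
  motion=[
    [0.0,[0,0,0.01],[0,0,0]],
    [0.0,[0,0,0.03],[0,0,0]],
    [0.0,[0,0,0.04],[0,0,0]],
    [0.0,[0.006,0.03,0.02],[0,0,0]],
    [0.0,[0.009,0.04,0],[0,0,0]],
    [0.0,[0.009,0.04,0],[0,0,0]],
    [0.0,[0.009,0.04,0],[0,0,0]],
    [0.0,[0.009,0.04,0],[0,0,0]],
    [0.0,[0.009,0.04,0],[0,0,0]],
    [0.0,[0.009,0.04,0],[0,0,0]],
    [0.0,[0.009,0.03,0],[0,0,0]],
    [0.0,[0,0.015,0],[0,0,0]],
    [0.0,[0,0,0],[0,0,0]],
    [0.0,[0,0,0],[0,0,0]],
  ],
)

```text
time_s: 6.65
position: [0.5773, 0.0335, 0.1398]
eef_rot: [0.709, 0.706, -0.0, 0.0]
force: [-0.1, 0.2, -0.8]
finger_gap: 0.0174
```

Run:
```python
from m import *
for n in ["wrist","scene","top"]:
    im=get_image(n); cv2.imwrite(f"pics/{n}3.png",im["frame"])
    if n=="scene":
        a=im["frame"]; cv2.imwrite("pics/s3c.png",cv2.resize(a[140:290,200:350],None,fx=4,fy=4,interpolation=cv2.INTER_CUBIC))
```

```text
(no output)
```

View pics/wrist3.png

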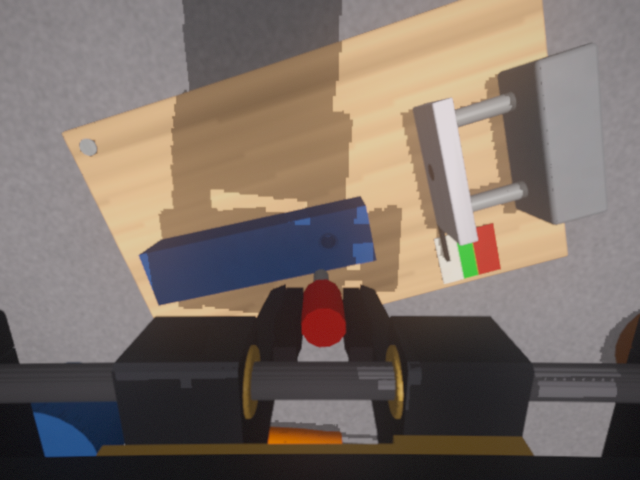

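View pics/s3c.png

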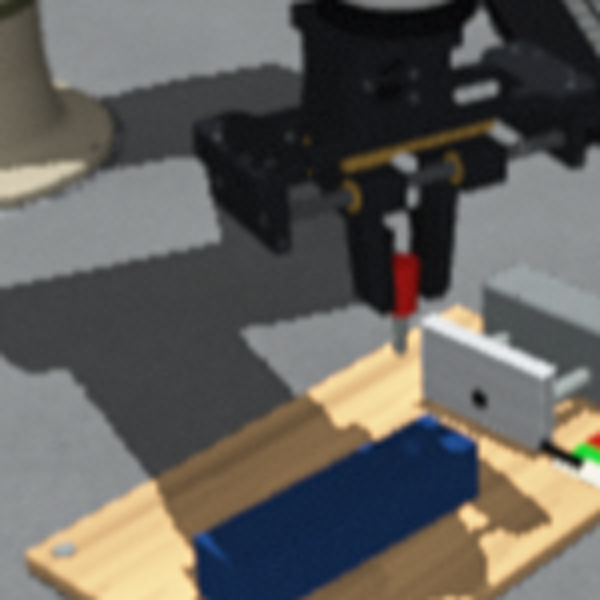

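Run:
```python
from m import *
a=cv2.imread("pics/wrist3.png")
cv2.imwrite("pics/w3c.png",cv2.resize(a[215:355,255:395],None,fx=4,fy=4,interpolation=cv2.INTER_CUBIC))
a=cv2.imread("pics/scene3.png")
cv2.imwrite("pics/s3d.png",cv2.resize(a[195:235,280:330],None,fx=12,fy=12,interpolation=cv2.INTER_CUBIC))
```

```text
(no output)
```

View pics/w3c.png

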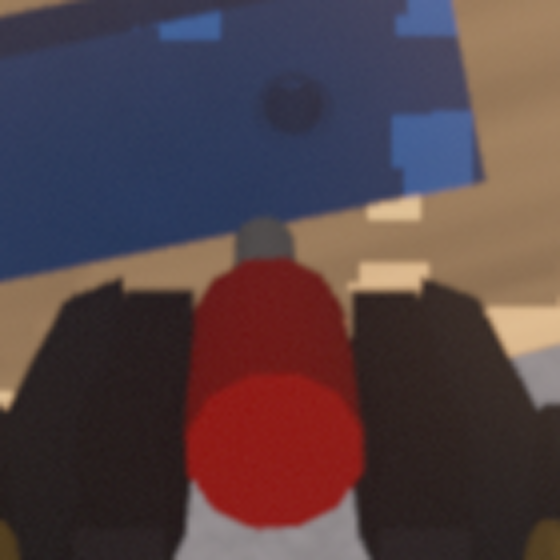

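View pics/s3d.png

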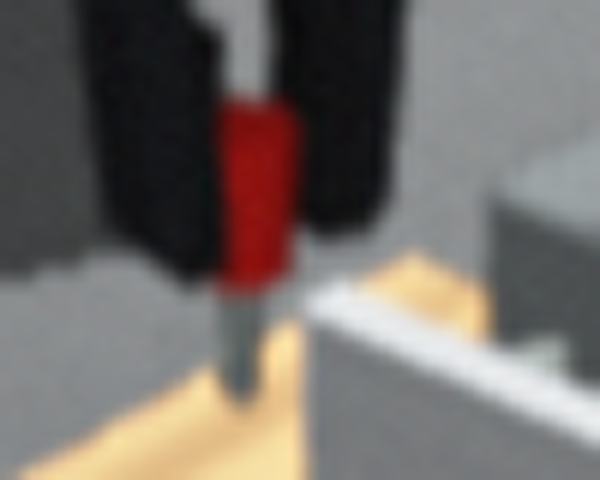

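Run:
```python
from m import *
from scipy.optimize import least_squares
w=get_image("wrist"); s=get_image("scene")
# top centre, head-bottom visible? tip
wt=c([(276,450)],4,255,215)[0]; wp=c([(266,222)],4,255,215)[0]
st=c([(259,103)],12,280,195)[0]; sp=c([(241,403)],12,280,195)[0]
print("vertical preds: wrist",proj(w,[[.5775,.034,.161],[.5775,.034,.107]]),"scene",proj(s,[[.5775,.034,.161],[.5775,.034,.107]]))
print("obs",wt,wp,st,sp)
print("top at z.161 wrist",atz(w,*wt,.161),"tip center approx",atz(w,*c([(266,240)],4,255,215)[0],.107))
print("scene top",atz(s,*st,.161),"tip",atz(s,*sp,.107))
print("hole wrist",atz(w,*c([(293,103)],4,255,215)[0],.048))
```

```text
vertical preds: wrist [[326.08149027 329.436767  ]
 [325.22301941 275.04132577]] scene [[299.93266406 203.99906956]
 [300.29751195 227.32283291]]
obs (323.625, 327.125) (321.125, 270.125) (301.125, 203.125) (299.625, 228.125)
top at z.161 wrist [0.57647638 0.03304681 0.161     ] tip center approx [0.57724836 0.03181951 0.107     ]
scene top [0.57567857 0.03786052 0.161     ] tip [0.57944775 0.03123031 0.107     ]
hole wrist [0.57681656 0.03618954 0.048     ]
```

Call:
move_arm(
  motion=[
    [0.0,[0,0.0045,-0.01],[0,0,0]],
    [0.0,[0,0,-0.03],[0,0,0]],
    [0.0,[0,0,-0.015],[0,0,0]],
    [0.0,[0,0,0],[0,0,0]],
    [0.0,[0,0,0],[0,0,0]],
  ],
)

```text
time_s: 7.4
position: [0.5776, 0.0389, 0.0848]
eef_rot: [0.708, 0.706, -0.0, -0.0]
force: [0.8, -0.4, -0.3]
finger_gap: 0.0169
```

Run:
```python
from m import *
for n,(x,y,k) in dict(wrist=(270,230,5),scene=(265,195,7)).items():
    im=get_image(n); cv2.imwrite(f"pics/{n}4.png",im["frame"])
    a=im["frame"]; cv2.imwrite(f"pics/{n[0]}4c.png",cv2.resize(a[y:y+560//k,x:x+560//k],None,fx=k,fy=k,interpolation=cv2.INTER_CUBIC))
```

```text
(no output)
```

View pics/w4c.png

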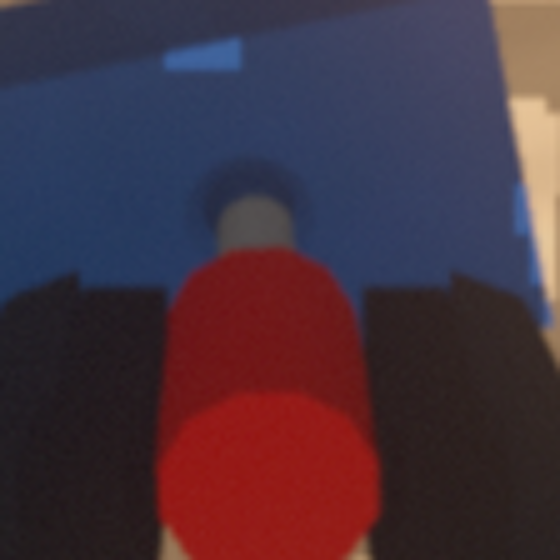

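View pics/s4c.png

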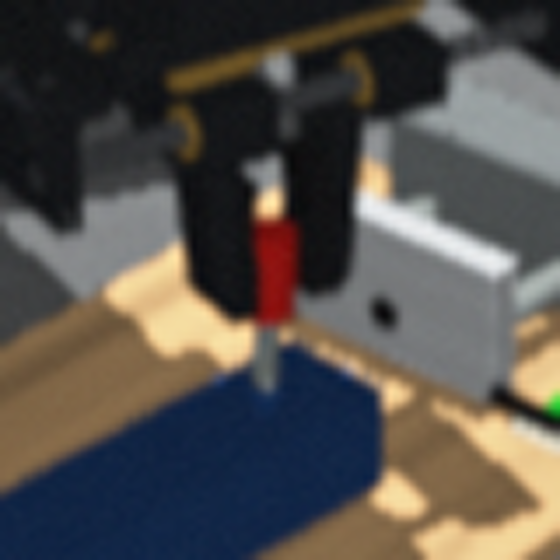

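Call:
move_arm(
  motion=[
    [0.0,[0,0,-0.006],[0,0,0]],
    [0.0,[0,0,-0.006],[0,0,0]],
    [0.0,[0,0,-0.004],[0,0,0]],
    [0.0,[0,0,0],[0,0,0]],
  ],
)

```text
time_s: 7.9
position: [0.5775, 0.0387, 0.0682]
eef_rot: [0.708, 0.706, -0.0, -0.0]
force: [0.9, -1.6, -1.0]
finger_gap: 0.0172
```

Call:
move_arm(
  motion=[
    [0.0,[0,0,-0.005],[0,0,0]],
    [0.0,[0,0,-0.004],[0,0,0]],
    [0.0,[0,0,-0.003],[0,0,0]],
    [0.0,[0,0,-0.002],[0,0,0]],
    [0.0,[0,0,0],[0,0,0]],
  ],
)

```text
time_s: 8.4
position: [0.5778, 0.0387, 0.055]
eef_rot: [0.708, 0.706, 0.0, 0.0]
force: [1.1, -1.6, 2.8]
finger_gap: 0.0173
```

Call:
move_arm(
  motion=[
    [0.0,[0,0,-0.0015],[0,0,0]],
    [0.0,[0,0,-0.001],[0,0,0]],
    [0.0,[0,0,0],[0,0,0]],
  ],
)

```text
time_s: 8.7
position: [0.5782, 0.0385, 0.0545]
eef_rot: [0.708, 0.706, 0.0, 0.001]
force: [-5.9, -2.8, 21.0]
finger_gap: 0.0173
```

Run:
```python
from m import *
for n,(x,y,k) in dict(scene=(265,195,7)).items():
    im=get_image(n); cv2.imwrite(f"pics/{n}5.png",im["frame"])
    a=im["frame"]; cv2.imwrite(f"pics/{n[0]}5c.png",cv2.resize(a[y:y+560//k,x:x+560//k],None,fx=k,fy=k,interpolation=cv2.INTER_CUBIC))
```

```text
(no output)
```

View pics/s5c.png

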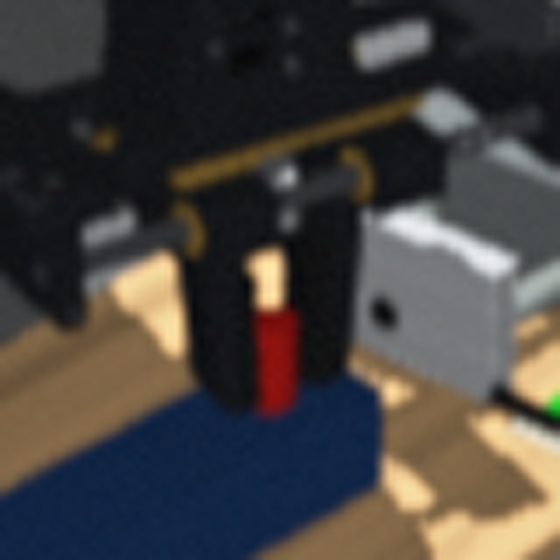

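Call:
move_arm(
  motion=[
    [0.045,[0,0,0],[0,0,0]],
    [0.045,[0,0,0],[0,0,0]],
    [0.045,[0,0,0],[0,0,0]],
    [0.045,[0,0,0.02],[0,0,0]],
    [0.07,[0,0,0.04],[0,0,0]],
    [0.088,[0,-0.005,0.04],[0,0,-0.136]],
    [0.088,[0,-0.005,0.02],[0,0,-0.136]],
    [0.088,[0,-0.005,0],[0,0,-0.136]],
    [0.088,[0,-0.005,0],[0,0,-0.136]],
    [0.088,[0.005,-0.005,0],[0,0,-0.136]],
    [0.088,[0.005,-0.01,0],[0,0,-0.136]],
    [0.088,[0,-0.01,0],[0,0,-0.136]],
    [0.088,[0,-0.01,0],[0,0,-0.136]],
    [0.088,[0,-0.005,0],[0,0,-0.136]],
    [0.088,[0,0,0],[0,0,-0.136]],
    [0.088,[0,0,0],[0,0,0]],
    [0.088,[0,0,0],[0,0,0]],
  ],
)

```text
time_s: 10.45
position: [0.5874, -0.0209, 0.1719]
eef_rot: [0.994, 0.105, -0.0, -0.0]
force: [-1.0, -0.7, -0.6]
finger_gap: 0.088
```

Run:
```python
from m import *
for n in ["wrist","scene","top"]:
    im=get_image(n); a=im["frame"]; cv2.imwrite(f"pics/{n}6.png",a)
    if n=="scene": cv2.imwrite("pics/s6c.png",cv2.resize(a[195:330,200:385],None,fx=4.3,fy=4.3,interpolation=cv2.INTER_CUBIC))
```

```text
(no output)
```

View pics/wrist6.png

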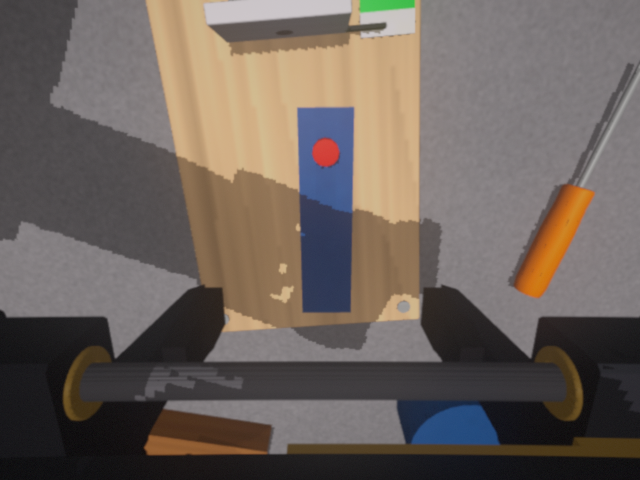

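View pics/s6c.png

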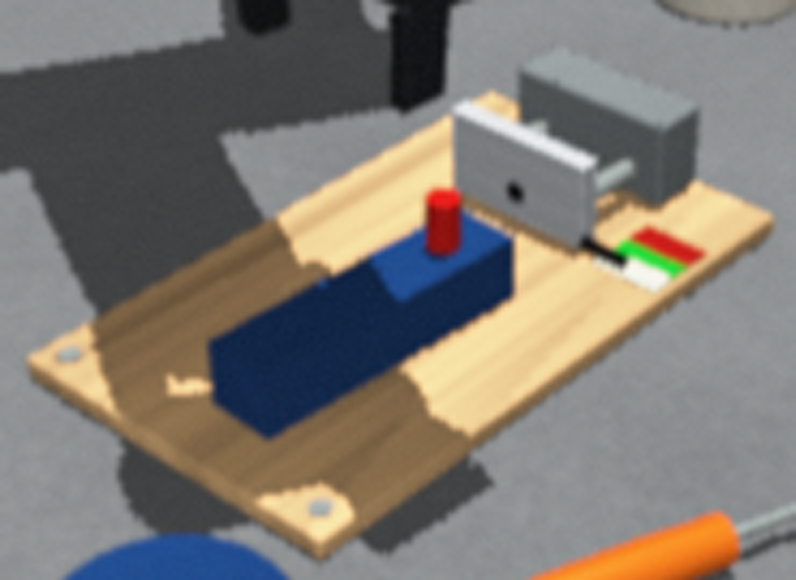

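Run:
```python
import cv2
a=cv2.imread("pics/wrist6.png")
cv2.imwrite("pics/w6a.png",cv2.resize(a[0:70,190:430],None,fx=3.3,fy=3.3,interpolation=cv2.INTER_CUBIC))
cv2.imwrite("pics/w6b.png",cv2.resize(a[95:335,270:380],None,fx=2.5,fy=2.5,interpolation=cv2.INTER_CUBIC))
```

```text
(no output)
```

View pics/w6a.png

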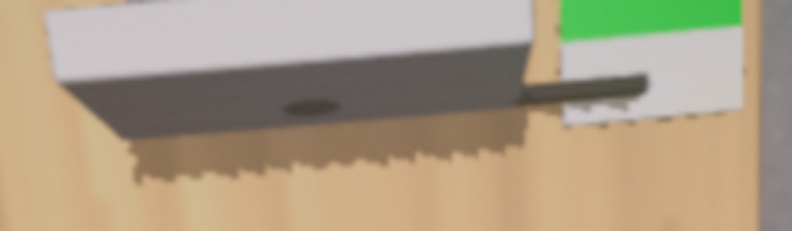

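View pics/w6b.png

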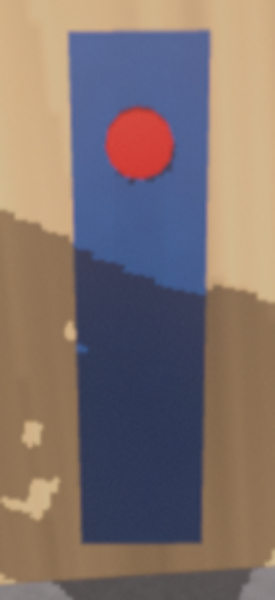

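```bash
cat >> m.py <<'E'
from scipy.optimize import least_squares
def fit(im,px,loc,x0,say=""):
    loc=np.array(loc,float); px=np.array(px)
    def W(p):
        q=loc.copy(); q[:,:2]=loc[:,:2]@R.from_euler('z',p[2]).as_matrix()[:2,:2].T+p[:2]; return q
    r=least_squares(lambda p:(proj(im,W(p))-px).ravel(),x0); print(say,r.x.round(4),np.degrees(r.x[2]).round(2),"px",r.fun.round(1)); return r.x
def loc(j,p):
    return R.from_euler('z',-j[2]).as_matrix()[:2,:2]@(np.array(p)-j[:2])
def glob(j,p):
    return R.from_euler('z',j[2]).as_matrix()[:2,:2]@np.array(p)+j[:2]
BAR=[(-.02,.08,.048),(.02,.08,.048),(.02,-.08,.048),(-.02,-.08,.048)]
E
python3 - <<'E'
from m import *
w=get_image("wrist")
b=fit(w,c([(69,32),(210,30),(201,541),(83,543)],2.5,270,95),BAR,[.58,0,.2],"bar")
st=fit(w,c([(57,80),(529,43),(128,138),(524,108)],3.3,190,0),[(-.045,0,.062),(.045,0,.062),(-.045,0,.012),(.045,0,.012)],[.53,.1,.28],"stop")
print("hole",atz(w,*c([(312,107)],3.3,190,0)[0],.03))
# pin top: 48+28
print("pin",atz(w,*c([(140,143)],2.5,270,95)[0],.076), "pred", glob(b,[0,.05]))
print("bar in stop frame",loc(st,b[:2]),np.degrees(b[2]-st[2]), "grasp target",glob(b,[0,-.01]))
print(sensors.read_state()["position"],R.from_quat(sensors.read_state()["eef_rot"]).as_matrix()[:,0])
E
```

```text
bar [ 0.5889 -0.0122  0.217 ] 12.43 px [-0.5 -0.4  0.4 -0.1  0.5  0.5 -0.4  0.1]
stop [0.5332 0.1092 0.2788] 15.97 px [-0.1 -0.   2.3 -0.1 -1.3  0.2 -1.4  0. ]
hole [0.5330772  0.10864568 0.03      ]
pin [0.57766912 0.03796173 0.076     ] pred [0.57816113 0.03663767]
bar in stop frame [ 0.02015286 -0.13201451] -3.5432390953144046 grasp target [ 0.5910765  -0.02195578]
[ 0.58750789 -0.02098873  0.17214994] [ 9.78280199e-01  2.07286851e-01 -1.19759146e-04]
```

Call:
move_arm(
  motion=[
    [0.088,[0.0035,-0.001,-0.04],[0,0,0.008]],
    [0.088,[0,0,-0.045],[0,0,0]],
    [0.088,[0,0,-0.04],[0,0,0]],
    [0.07,[0,0,-0.015],[0,0,0]],
    [0.055,[0,0,-0.008],[0,0,0]],
    [0.048,[0,0,0],[0,0,0]],
    [0.044,[0,0,0],[0,0,0]],
    [0.03,[0,0,0],[0,0,0]],
    [0.03,[0,0,0],[0,0,0]],
    [0.03,[0,0,0],[0,0,0]],
    [0.03,[0,0,0],[0,0,0]],
  ],
  squeeze=35,
)

```text
time_s: 11.75
position: [0.5911, -0.0223, 0.0252]
eef_rot: [0.994, 0.107, 0.0, 0.0]
force: [-3.1, -1.1, 6.6]
finger_gap: 0.0396
```

Call:
move_arm(
  motion=[
    [0.03,[-0.003,0.003,0.001],[0,0,0.014]],
    [0.03,[-0.005,0.004,0],[0,0,0.014]],
    [0.03,[-0.005,0.004,0],[0,0,0.014]],
    [0.03,[-0.005,0.004,0],[0,0,0.014]],
    [0.03,[-0.005,0.004,0],[0,0,0.012]],
    [0.03,[-0.003,0.0015,0],[0,0,0]],
    [0.03,[0,0,0],[0,0,0]],
    [0.03,[0,0,0],[0,0,0]],
  ],
)

```text
time_s: 12.55
position: [0.5645, -0.0012, 0.0252]
eef_rot: [0.99, 0.141, -0.001, -0.0]
force: [-3.0, 3.0, 1.4]
finger_gap: 0.0396
```

Run:
```python
from m import *
for n in ["wrist","scene","top"]:
    im=get_image(n); a=im["frame"]; cv2.imwrite(f"pics/{n}7.png",a)
    if n=="scene": cv2.imwrite("pics/s7c.png",cv2.resize(a[195:330,200:385],None,fx=4.3,fy=4.3,interpolation=cv2.INTER_CUBIC))
    if n=="top": cv2.imwrite("pics/t7c.png",cv2.resize(a[180:310,250:430],None,fx=4.4,fy=4.4,interpolation=cv2.INTER_CUBIC))
print(sensors.read_state()["wrist_torque"])
```

```text
[0.38592002 0.54527294 0.05003204]
```

View pics/wrist7.png

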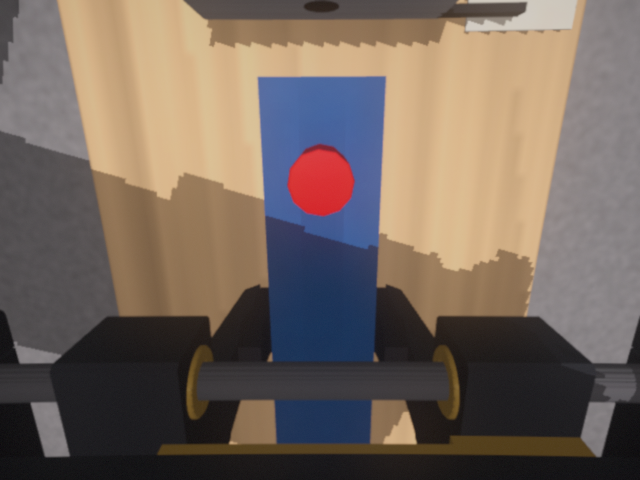

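View pics/s7c.png

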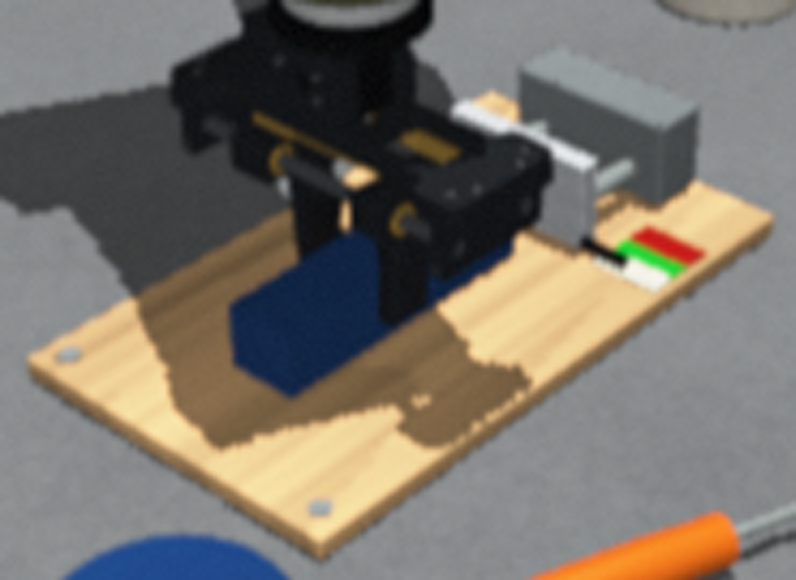

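View pics/t7c.png

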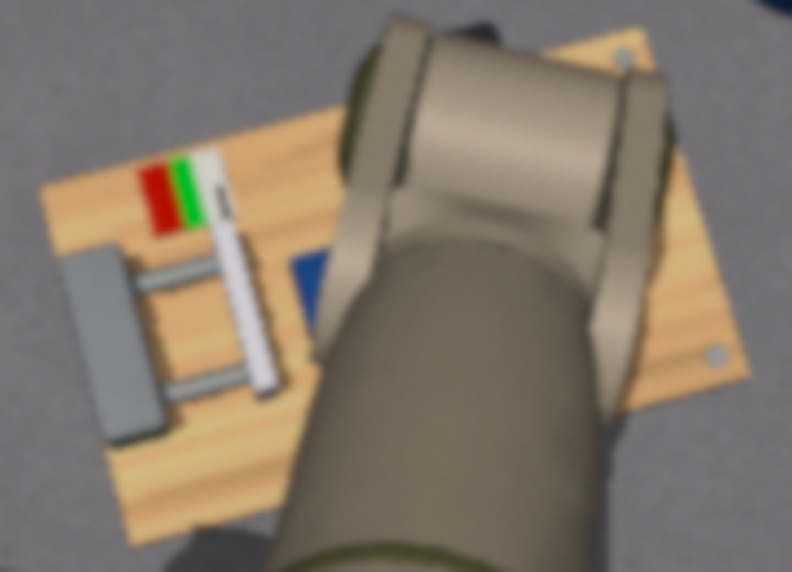

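Run:
```python
import cv2
a=cv2.imread("pics/wrist7.png")
cv2.imwrite("pics/w7a.png",cv2.resize(a[0:90,180:480],None,fx=2.66,fy=4,interpolation=cv2.INTER_CUBIC))
```

```text
(no output)
```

View pics/w7a.png

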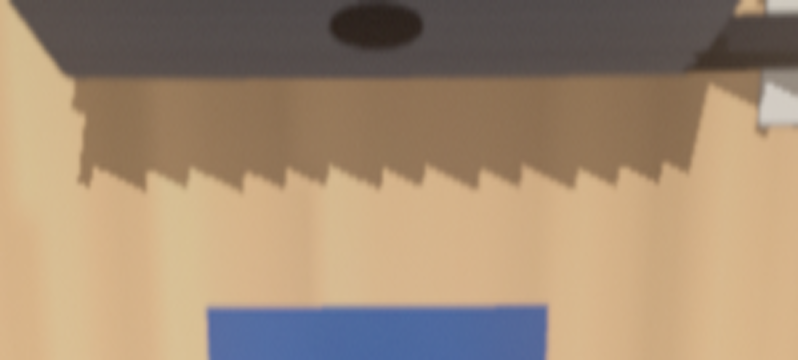

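Run:
```python
from m import *
w=get_image("wrist")
def q(x,y,z): return atz(w,(x+.5)/2.66-.5+180,(y+.5)/4-.5,z)[:2]
bl,br=q(207,307,.048),q(548,304,.048)
sl,sr=q(72,77,.012),q(690,71,.012)
h=q(376,26,.030)
ang=lambda a,b:np.degrees(np.arctan2(*(b-a)[::-1]))
print("bar end",(bl+br)/2,np.linalg.norm(br-bl),ang(bl,br)); print("stop",(sl+sr)/2,np.linalg.norm(sr-sl),ang(sl,sr)); print("hole",h)
# left/right bar side edges
def p(x,y,z=.048): return atz(w,x,y,z)[:2]
for (a,b) in [((275,443),(259.5,80)),((371,443),(385,80))]: print("side",ang(p(*a),p(*b))-90)
s=sensors.read_state(); Rt=R.from_quat(s["eef_rot"]).as_matrix(); print("tool",np.degrees(np.arctan2(Rt[1,0],Rt[0,0])),s["position"])
j=np.array([*((sl+sr)/2),np.radians(ang(sl,sr))])
for n,x in dict(barend=(bl+br)/2,hole=h,tcp=s["position"][:2]).items(): print(n,loc(j,x).round(4))
```

```text
bar end [0.53981217 0.08573283] 0.03987830103308346 16.488489705783326
stop [0.53339681 0.1091632 ] 0.08901629023742924 16.49204929879606
hole [0.53302067 0.10832542]
side 15.935994492290902
side 16.667937360142986
tool 16.213393428131013 [ 0.56486581 -0.00148124  0.02520338]
barend [-0.0005 -0.0243]
hole [-0.0006 -0.0007]
tcp [-0.0012 -0.115 ]
```

Call:
move_arm(
  motion=[
    [0.03,[-0.0011,0.0038,0],[0,0,0]],
    [0.03,[-0.0014,0.0048,0],[0,0,0]],
    [0.03,[-0.0014,0.0048,0],[0,0,0]],
    [0.03,[-0.0011,0.0038,0],[0,0,0]],
    [0.03,[-0.0009,0.0029,0],[0,0,0]],
    [0.03,[-0.0009,0.0029,0],[0,0,0]],
    [0.03,[-0.0009,0.0029,0],[0,0,0]],
    [0.03,[-0.0009,0.0029,0],[0,0,0]],
    [0.03,[-0.0009,0.0029,0],[0,0,0]],
    [0.03,[0,0,0],[0,0,0]],
    [0.03,[0,0,0],[0,0,0]],
  ],
  squeeze=50,
)

```text
time_s: 13.85
position: [0.5556, 0.0301, 0.0252]
eef_rot: [0.99, 0.141, 0.0, -0.0]
force: [2.0, -1.8, -2.8]
finger_gap: 0.0396
```

Run:
```python
from m import *
for n in ["wrist","scene"]:
    im=get_image(n); a=im["frame"]; cv2.imwrite(f"pics/{n}8.png",a)
    if n=="scene": cv2.imwrite("pics/s8c.png",cv2.resize(a[200:290,290:390],None,fx=6,fy=6,interpolation=cv2.INTER_CUBIC))
```

```text
(no output)
```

View pics/wrist8.png

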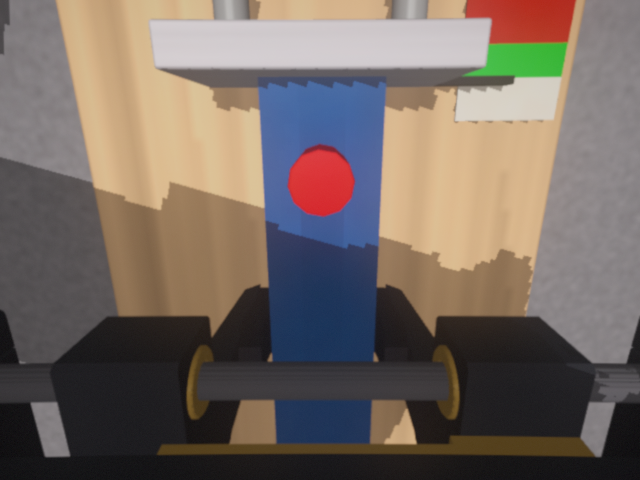

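View pics/s8c.png

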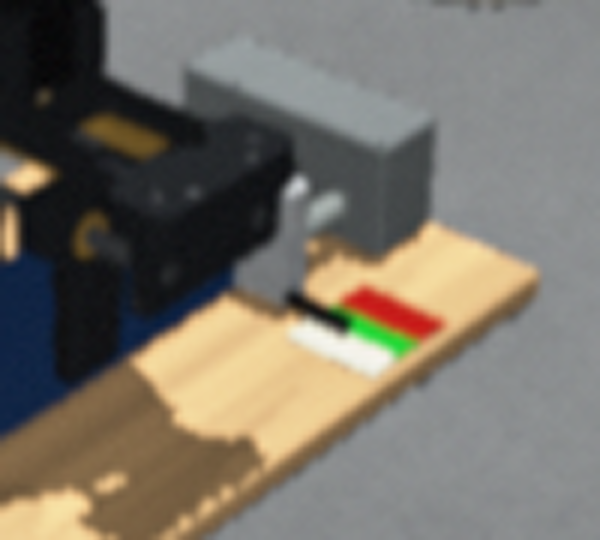

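Call:
move_arm(
  motion=[
    [0.03,[-0.0008,0.0028,0],[0,0,0]],
    [0.03,[-0.0009,0.0029,0],[0,0,0]],
    [0.03,[-0.0009,0.0029,0],[0,0,0]],
    [0.03,[0,0,0],[0,0,0]],
    [0.03,[0,0,0],[0,0,0]],
    [0.03,[0,0,0],[0,0,0]],
  ],
)

```text
time_s: 14.55
position: [0.5533, 0.0379, 0.0253]
eef_rot: [0.99, 0.141, 0.0, 0.001]
force: [3.2, -7.7, -3.7]
finger_gap: 0.0396
```

Run:
```python
from m import *
for n in ["wrist","scene","top"]:
    im=get_image(n); a=im["frame"]; cv2.imwrite(f"pics/{n}9.png",a)
    if n=="scene": cv2.imwrite("pics/s9c.png",cv2.resize(a[200:290,290:390],None,fx=6,fy=6,interpolation=cv2.INTER_CUBIC))
    if n=="wrist": cv2.imwrite("pics/w9c.png",cv2.resize(a[0:120,140:600],None,fx=1.73,fy=4,interpolation=cv2.INTER_CUBIC))
    if n=="top": cv2.imwrite("pics/t9c.png",cv2.resize(a[200:300,250:350],None,fx=6,fy=6,interpolation=cv2.INTER_CUBIC))
s=sensors.read_state(); print(s["force"],s["wrist_torque"],s["position"])
```

```text
[ 3.19800587 -6.86851377 -4.60918579] [-1.18775082 -0.41064901  0.05833881] [0.55333734 0.03787707 0.0252868 ]
```

View pics/wrist9.png

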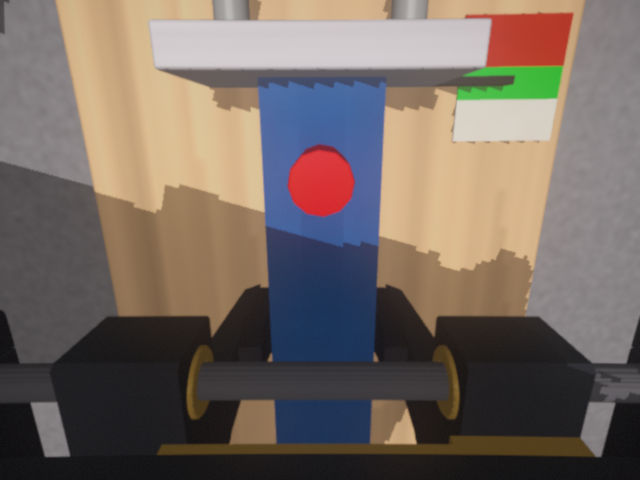

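View pics/w9c.png

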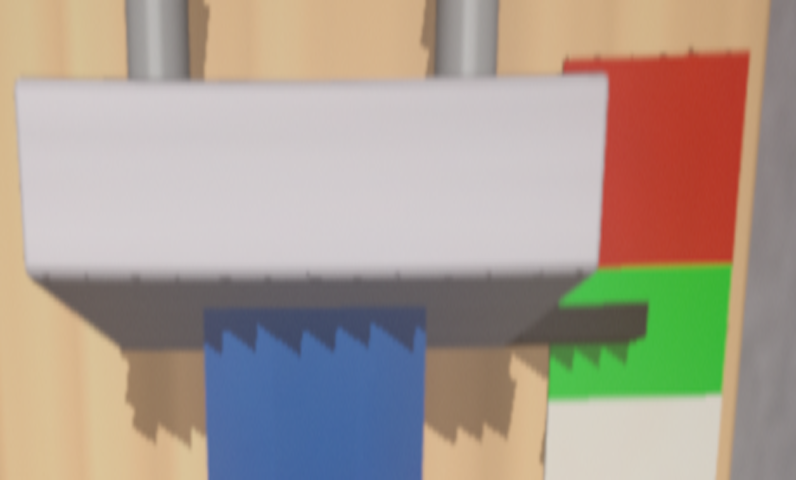

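View pics/s9c.png

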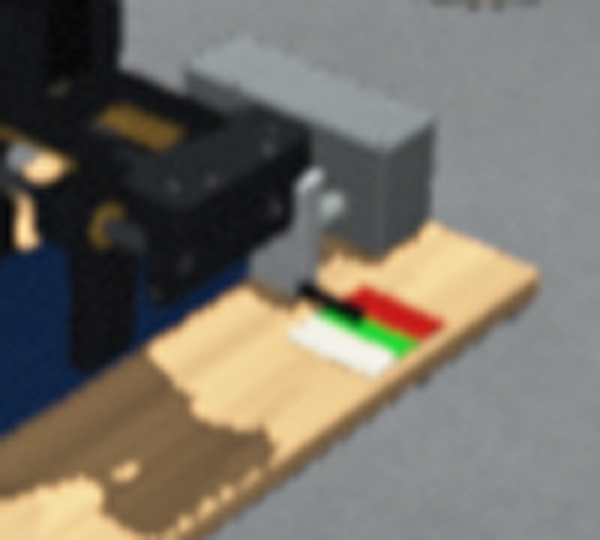

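View pics/t9c.png

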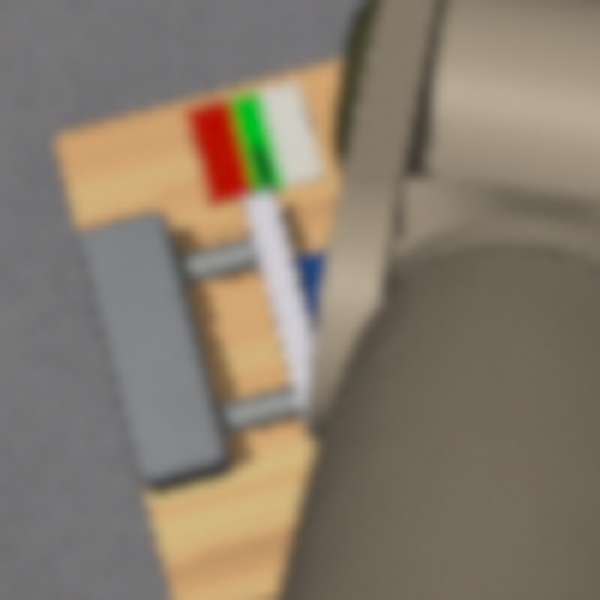

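Call:
move_arm(
  motion=[
    [0.03,[0,0,-0.0005],[0,0,0]],
    [0.03,[-0.0001,0.0004,-0.0004],[0,0,0]],
    [0.03,[0,0,0],[0,0,0]],
    [0.03,[0,0,0],[0,0,0]],
    [0.03,[0,0,0],[0,0,0]],
    [0.03,[0,0,0],[0,0,0]],
  ],
)

```text
time_s: 15.3
position: [0.5534, 0.0379, 0.0252]
eef_rot: [0.99, 0.141, 0.001, 0.001]
force: [-0.2, -9.7, 4.6]
finger_gap: 0.0396
```

Run:
```python
from m import *
im=get_image("wrist"); a=im["frame"]; cv2.imwrite("pics/w10c.png",cv2.resize(a[0:120,140:600],None,fx=1.73,fy=4,interpolation=cv2.INTER_CUBIC))
im=get_image("scene"); a=im["frame"]; cv2.imwrite("pics/scene10.png",a)
s=sensors.read_state(); print(s["force"],s["wrist_torque"],s["position"],s["time_s"])
Rt=R.from_quat(s["eef_rot"]).as_matrix(); print(np.degrees(np.arctan2(Rt[1,0],Rt[0,0])),Rt[:,2])
```

```text
[ 0.52395116 -9.16668481  4.40656741] [-1.56911976  0.18175399  0.00666084] [0.55338868 0.03789048 0.02521706] 15.4
16.216058151213872 [ 0.00129171 -0.00183455 -0.99999748]
```

View pics/w10c.png

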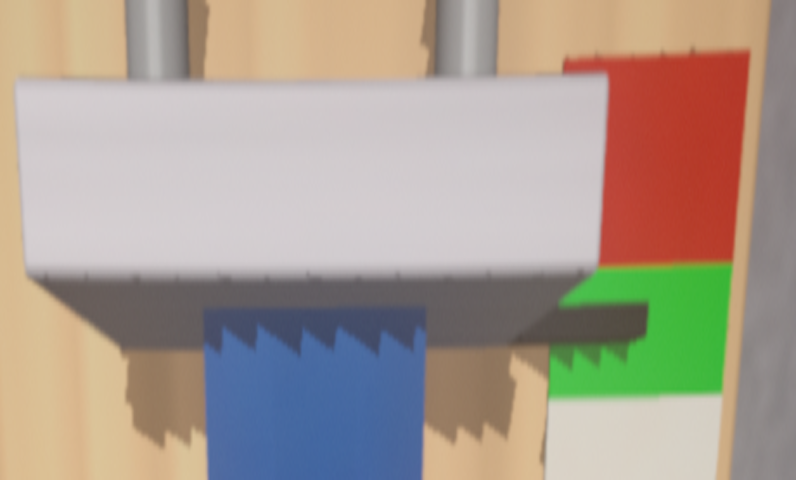

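View pics/scene10.png

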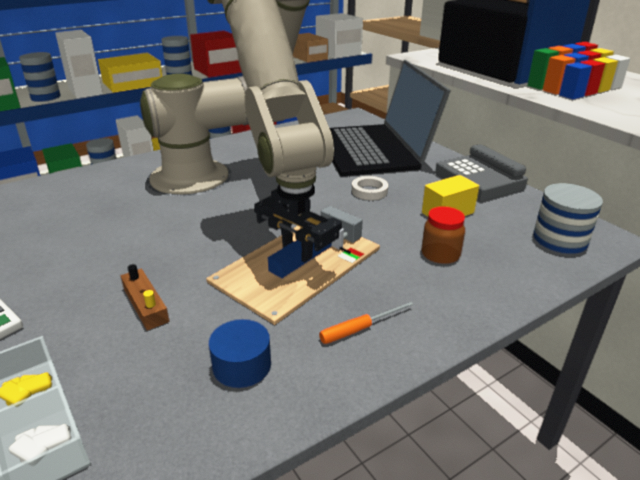

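```bash
python3 -c "
from bench import robot; print(robot.job_done())"
```

```text
the job is handed in; nothing more can be done
None
```

I pushed the red pin fully into the crossbar's hole and let go, then turned and slid the bar against the stop. I handed the job in at about 15.4 s, still gripping it pressed there.

**Pin:** the upward force jumped to 21 N when it seated. After release, the scene picture showed the head resting on the bar.

**Square and central:** just before contact, the bar end and the stop face both measured 16.5°. The bar was off centre by no more than about 0.5 mm.

**Press:** the pointer sits mid-green, at about 17 mm of travel. That comes from the wrist picture (17.2 mm) and the arm's own motion (16.8 mm). The push was about 9 N, so it never reached the red.

**Flat on the board:** a slight upward pull from the gripper showed near the end. I lowered it a touch, and it now presses down at about 4 N.

**Checks that disagreed:** the cameras differed by 2 to 6 mm on absolute positions, so I relied on relative measurements from the wrist camera. The pin also tilted about 1° in the grip, but it still went in cleanly. The black and yellow pins and the other items looked untouched in the last picture.

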